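# Find the pitch-comb leaf that fits the press screw

### The arm

A 7-joint arm with a two-finger parallel gripper is mounted at the origin on the work surface. World frame = base frame: x ahead of the robot, y to its left, z up, the work surface at z = 0. Lengths are in m, angles in rad, forces in N, time in s.
With the tool pointing down it reaches from about 0.35 to 0.9 m from the base axis. Payload 8.1 kg.
Tool frame: the origin (TCP) lies at the very end of the fingers, on their centre line; the grasp point (between the pads) lies 19 mm behind it; z points along the fingers, x is the direction in which the jaws open and shut, and the axes are right-handed (so a half turn about z gives the same grasp; the last joint's range is limited). The gripper opens to 92 mm and grips with 3 to 60 N. Pads are 19 mm wide; open, the fingers measure 130 mm over their backs; the gripper's body (75 mm by 190 mm) begins 47 mm behind the grasp point.
Start: joints at [-1.253, 0.434, 0.025, 1.573, -0.012, 1.134, -0.075], TCP at [0.255, 0.57, 0.227] pointing down, gripper open.
Joint ranges: [-2.62, 2.62], [-0.44, 2.09], [-1.27, 1.32], [0.08, 2.57], [-1.32, 4.46], [0.12, 2], [-2.74, 2.74]. Speed limits (rad/s): [2.22, 2.22, 3.01, 3.01, 3.14, 3.14, 3.14].

### API

Orientations are given as a rotation vector (axis times angle).
In Python, from cell import status, viewer, arm gives the robot as it stands.
- The arm moves only by the tool jog_arm, never from a script. Its argument "commands" is text: rows parted by semicolons, each of 7 numbers parted by spaces: the closure, from -1 (fully open) to 1 (shut), then the shift along the world's x, y, z normalised to -1 to 1, where 1 is 0.3 m, then the turn, a rotation vector about the world's x, y, z normalised to -1 to 1, where 1 is 2 pi rad. In form: jaw dx dy dz wx wy wz; .... A call has exactly 5 rows; each row shifts and turns the commanded pose from where the row before left it; what a row does not reach is not made up. A row lasts 1/10 s, in which the tool goes at most 50 mm and 8.59 degrees, less where a joint would pass 70% of its speed; a pose out of reach is approached as far as the arm can. A call with a number of a shift or a turn outside -1 to 1 is refused whole. A call with a gripper value outside its range is refused whole. The fingers move at their own pace and stop on an object; "force" is the grip in N (left out, the last holds). Time passes only in rows, so rows that do not move let the fingers close, or fill a call up. It gives the time, the measured TCP pose, the force and the opening at its end, in the units of the state.
- status.observe(): the state, without advancing time (a new reading comes with each control period).
- viewer.get_image(name): name is "side" or "top" or "wrist"; returns a dict with "pixels" (480x640x3 uint8, red, green, blue), "z_map" (480x640 float32, m along the optical axis (not along the pixel's ray), 0 where there is no reading), "camera_matrix" (3x3 intrinsics, pixels), "R" (3x3) and "t" (3): a world point X has camera coordinates R X + t. Camera axes: x right, y down, z forward; pixel columns grow to the right and rows downward; lengths in m; the calibration is good to about 2 mm. A picture is of the moment at which its call begins.
- arm.sign_off(): hands the job in, once; it reports no verdict.
The state is a dict: "clock": time; "joints": joint angles; "dq": joint speeds; "joint_efforts": joint torques, N m; "position": TCP position; "ee_rot": TCP orientation; "force": force on the tool from outside, world axes, zero at the start; "ft_torque": the same for the moment, N m; "width": opening from 0.0 (shut) to 1.0 (fully open).
Only numpy, scipy, OpenCV 4.12 (cv2) and the standard library are available. Lean on these libraries where they do the work, as an engineer would, in place of code of your own. Each camera call takes 0.05 s, during which the arm holds its last target. There are 200 camera calls.

### The job

One of the three pitch-comb leaves in the felt-lined gauge tray fits the thread of the front press screw in the blue rack. Try the leaves one by one from the steel ledge in front of it, feeling lightly along the thread for the grooves with no more than a light finger push, and put any leaf that will not go in back flat in the gauge tray. Leave the one that fits lying on the ledge, fully home in the thread, with the other two flat in the gauge tray, no leaf dropped, the rack not knocked and everything else undisturbed.

Things in the scene. Friction and masses are not known exactly. Their poses are not given: they have to be found in the camera images.
- leaf_orange_grip (a point): Centre (half-way up) of the orange grip of a pitch-comb leaf, 19.5 mm above the leaf's underside. Leaf: flat aluminium plate, 5 mm thick, 49 mm wide in y, 70 g. Grip: upright orange bar on top, 14 mm in x, 30 mm in y, 29 mm tall. x points to the comb edge: tail edge 12 mm behind this point, tooth roots 36.5 mm ahead, tooth tips 40 mm ahead. z is up.
- leaf_white_grip (a point): Centre (half-way up) of the white grip of a pitch-comb leaf, 19.5 mm above the leaf's underside. Leaf: flat aluminium plate, 5 mm thick, 49 mm wide in y, 70 g. Grip: upright white bar on top, 14 mm in x, 30 mm in y, 29 mm tall. x points to the comb edge: tail edge 12 mm behind this point, tooth roots 36.5 mm ahead, tooth tips 40 mm ahead. z is up.
- leaf_blue_grip (a point): Centre (half-way up) of the blue grip of a pitch-comb leaf, 19.5 mm above the leaf's underside. Leaf: flat aluminium plate, 5 mm thick, 49 mm wide in y, 70 g. Grip: upright blue bar on top, 14 mm in x, 30 mm in y, 29 mm tall. x points to the comb edge: tail edge 12 mm behind this point, tooth roots 36.5 mm ahead, tooth tips 40 mm ahead. z is up.
- leaf_orange_root (a point): Middle of the tooth-root line of the leaf with the orange grip, half-way through the plate; axes as at the grip. Teeth 3.5 mm long, in the plane of the plate, flanks sloped 15 degrees. A leaf of the screw's own pitch goes home until this line meets the thread crests (20 mm from the axis); any other leaf stops 3.5 mm short, tooth tips on the crests.
- leaf_white_root (a point): Middle of the tooth-root line of the leaf with the white grip, half-way through the plate; axes as at the grip. Teeth 3.5 mm long, in the plane of the plate, flanks sloped 15 degrees. Leaf pitches are 7, 8 and 9 mm; which is which is not told.
- leaf_blue_root (a point): Middle of the tooth-root line of the leaf with the blue grip, half-way through the plate; axes as at the grip. Teeth 3.5 mm long, in the plane of the plate, flanks sloped 15 degrees. In a groove the teeth have 0.4 mm of play at each flank when home, more when shallower.
- front_axis (a point): Mid-length point on the axis of the front screw (nearest the robot) of three lying level side by side in a fixed blue rack, axis 36 mm above the table, 62 mm apart. y runs along the screw; -x, its near side, looks to the ledge. Screws: 40 mm over the crests, grooves 4 mm deep, thread 126 mm long, 262 mm overall. Pitches 7, 8, 9 mm, one each; which is in front, and where its grooves lie, is not told.
- ledge_top (a point): Middle of the top face of the level steel ledge in front of the front screw, 33.5 mm above the table, so that a leaf lying on it is centred on the screw's axis. 69 mm in x (from 22 to 91 mm before the axis) by 136 mm in y; axes as at the front axis. Beside it and the screw stand the rack's V-rails, 26 mm wide at y = -83 and +83 mm, 37 mm tall, from 31 mm before the axis backwards.
- gauge_tray_floor (a point): Centre of the inner floor (4 mm above the table) of the grey felt-lined wooden gauge tray; floor 112 mm (x) by 228 mm (y), rim 5 mm above the floor. The leaves lie side by side along the tray's y, about 72 mm apart, teeth towards the tray's +x.
- bronze_nut: Bystander: flanged bronze press nut, 72 mm across the flange, 36 mm tall, standing in a low green parts tray (160 by 200 mm, 12 mm tall) on the other side of the rack from the gauge tray; origin at the centre of its underside.
- ink_tin_a: Bystander: round ink tin with a black lid, 87 mm across, 60 mm tall; origin at the centre of its underside.
- ink_tin_b: Bystander: round ink tin with a red lid, 87 mm across, 60 mm tall; origin at the centre of its underside.
- brayer: Bystander: ink roller, 100 mm wide, 38 mm thick, wooden handle reaching 145 mm towards its -x; origin under the middle of the roller.
- ink_knife: Bystander: ink knife, 220 mm long along x, 22 mm tall; origin under the joint of blade and handle.
- wrench: Bystander: steel spanner, 180 mm long along x, lying flat; origin under its middle.
- tape_roll: Bystander: roll of paper tape, 90 mm across, 24 mm tall; origin at the centre of its underside.
There are look-alikes about, which are no part of the job. Leave any purple look-alike of the part that bears leaf_white_grip alone.

How it is judged:
At the end, for the whole second after the job is handed in: One leaf lies released on the ledge, fully home in the near side of the front thread (root line within 1.2 mm of the crests, square within 0.07 rad, level within 0.08 rad): only the leaf that fits can. The other two lie flat on the gauge tray's floor, grips inside its outline. All are at rest (((x of leaf_orange_root in the frame of front_axis between -0.0212 and -0.018 m and y of leaf_orange_root in the frame of front_axis between -0.05 and 0.05 m and z of leaf_orange_root in the frame of front_axis between -0.006 and 0.006 m and angle between the y axis of leaf_orange_root and the y axis of front_axis, either way round below 0.07 rad and angle between leaf_orange_root's own z axis and vertical below 0.08 rad and linear speed of each of leaf_orange, leaf_white, leaf_blue below 0.02 m/s and x of leaf_white_grip in the frame of gauge_tray_floor between -0.056 and 0.056 m and y of leaf_white_grip in the frame of gauge_tray_floor between -0.114 and 0.114 m and z of each of leaf_white_grip, leaf_blue_grip in the frame of gauge_tray_floor below 0.0215 m and angle between each of leaf_white_grip, leaf_blue_grip's own z axis and vertical below 0.06 rad and x of leaf_blue_grip in the frame of gauge_tray_floor between -0.056 and 0.056 m and y of leaf_blue_grip in the frame of gauge_tray_floor between -0.114 and 0.114 m) or (x of leaf_white_root in the frame of front_axis between -0.0212 and -0.018 m and y of leaf_white_root in the frame of front_axis between -0.05 and 0.05 m and z of leaf_white_root in the frame of front_axis between -0.006 and 0.006 m and angle between the y axis of leaf_white_root and the y axis of front_axis, either way round below 0.07 rad and angle between leaf_white_root's own z axis and vertical below 0.08 rad and linear speed of each of leaf_white, leaf_orange, leaf_blue below 0.02 m/s and x of leaf_orange_grip in the frame of gauge_tray_floor between -0.056 and 0.056 m and y of leaf_orange_grip in the frame of gauge_tray_floor between -0.114 and 0.114 m and z of each of leaf_orange_grip, leaf_blue_grip in the frame of gauge_tray_floor below 0.0215 m and angle between each of leaf_orange_grip, leaf_blue_grip's own z axis and vertical below 0.06 rad and x of leaf_blue_grip in the frame of gauge_tray_floor between -0.056 and 0.056 m and y of leaf_blue_grip in the frame of gauge_tray_floor between -0.114 and 0.114 m) or (x of leaf_blue_root in the frame of front_axis between -0.0212 and -0.018 m and y of leaf_blue_root in the frame of front_axis between -0.05 and 0.05 m and z of leaf_blue_root in the frame of front_axis between -0.006 and 0.006 m and angle between the y axis of leaf_blue_root and the y axis of front_axis, either way round below 0.07 rad and angle between leaf_blue_root's own z axis and vertical below 0.08 rad and linear speed of each of leaf_blue, leaf_orange, leaf_white below 0.02 m/s and x of leaf_orange_grip in the frame of gauge_tray_floor between -0.056 and 0.056 m and y of leaf_orange_grip in the frame of gauge_tray_floor between -0.114 and 0.114 m and z of each of leaf_orange_grip, leaf_white_grip in the frame of gauge_tray_floor below 0.0215 m and angle between each of leaf_orange_grip, leaf_white_grip's own z axis and vertical below 0.06 rad and x of leaf_white_grip in the frame of gauge_tray_floor between -0.056 and 0.056 m and y of leaf_white_grip in the frame of gauge_tray_floor between -0.114 and 0.114 m))); the robot touches nothing.
It fails at once if a leaf pressed against a screw with more than 20 N (contact force between any of leaf_orange, leaf_white, leaf_blue and screw_p above 20 N or contact force between any of leaf_orange, leaf_white, leaf_blue and screw_q above 20 N or contact force between any of leaf_orange, leaf_white, leaf_blue and screw_r above 20 N).
It fails at once if the rack or a screw knocked by the robot with more than 15 N (contact force between any of the fingers, the arm and screw_p above 15 N or contact force between any of the fingers, the arm and screw_q above 15 N or contact force between any of the fingers, the arm and screw_r above 15 N or contact force between any of the fingers, the arm and screw_rack above 15 N).
It fails at once if a leaf dropped (falling faster than 0.5 m/s, more than about 13 mm, out of the fingers) ((linear speed of leaf_orange above 0.5 m/s and contact force between the fingers and leaf_orange below 0.01 N) or (linear speed of leaf_white above 0.5 m/s and contact force between the fingers and leaf_white below 0.01 N) or (linear speed of leaf_blue above 0.5 m/s and contact force between the fingers and leaf_blue below 0.01 N)).
It fails at once if a bystander moved more than 20 mm (distance of any of bronze_nut, ink_tin_a, ink_tin_b, brayer, ink_knife, wrench, tape_roll from where it was at the start of the episode above 0.02 m).
It also fails if it takes over 72 s, if anything falls off the work surface, if the arm or the gripper's body presses on something with over 40 N, if the wrist force passes 120 N, or if a joint passes its speed limit or range.

## Working session

There is one attempt and no reset: what is moved stays moved. The work goes in short steps, Python scripts to look and compute and a tool call to move; the robot and the scene stay as the last step left them, time stands still between calls to the robot, and variables do not carry over. Pictures are saved under pics/ and viewed, about 8 in all and at most 12, crops included, and the job is handed in when it is done.

Besides the shell and the picture viewer there is one more tool, called after "Emit:" as name(argument=value, ...) on one line, values as JSON. jog_arm: Moves the arm, as the interface text tells. Scaled input: -1 to 1 covers 0.3 m each way for a shift and 2 pi rad each way for a turn. Its arguments: {"type":"object","properties":{"commands":{"type":"string"},"force":{"type":"number"}},"required":["commands"]}

```bash
ls; mkdir -p pics; cat > h.py <<'E'
import numpy as np, cv2
from cell import status, viewer, arm
def get(n):
    d=viewer.get_image(n); return d
def save(d,f,crop=None,s=1):
    im=cv2.cvtColor(d['pixels'],cv2.COLOR_RGB2BGR)
    if crop: x0,y0,x1,y1=crop; im=im[y0:y1,x0:x1]
    if s!=1: im=cv2.resize(im,None,fx=s,fy=s,interpolation=cv2.INTER_CUBIC)
    cv2.imwrite('pics/'+f,im)
def ray(d,u,v,z):
    K,R,t=d['camera_matrix'],np.array(d['R']),np.array(d['t'])
    r=R.T@np.linalg.solve(K,[u,v,1.]); c=-R.T@t
    return c+r*(z-c[2])/r[2]
def proj(d,X):
    p=d['camera_matrix']@(np.array(d['R'])@np.array(X)+d['t']); return p[:2]/p[2]
def cloud(d):
    z=d['z_map']; v,u=np.mgrid[:480,:640]
    P=np.stack([u*z,v*z,z],-1)@np.linalg.inv(d['camera_matrix']).T
    return (P-np.array(d['t']))@np.array(d['R'])
E
python3 - <<'E'
from h import *
s=status.observe(); print(s)
for n in ['top','side']:
    d=get(n); save(d,n+'0.png'); print(n,np.round(-d['R'].T@d['t'],3),d['camera_matrix'][0,0])
    np.savez(n+'0.npz',**d)
E
```

```text
pics
{'clock': 0.0, 'joints': array([-1.25256629,  0.43518722,  0.02493941,  1.57410454, -0.01160999,
        1.13400145, -0.0750795 ]), 'dq': array([ 0.00046366,  0.00081537,  0.00011234, -0.00038623, -0.00060314,
       -0.00107157, -0.00019945]), 'joint_efforts': array([ 1.10269655e-03, -6.67849874e+01,  9.85529087e-01, -3.14477956e+01,
       -6.05331617e-02,  4.23196005e-02,  1.38048636e-04]), 'position': array([0.25514414, 0.56998179, 0.22596392]), 'ee_rot': array([ 2.63565773e+00,  1.70791968e+00, -1.94403103e-03]), 'force': array([ 0.94461396,  0.16489566, -0.07175774]), 'ft_torque': array([-0.07726258,  0.00783191, -0.01585573]), 'width': 1.001419645715584}
top [0.447 0.09  1.275] 495.47252754496435
side [ 0.1   -0.63   1.008] 441.860931187265
```

View pics/top0.png

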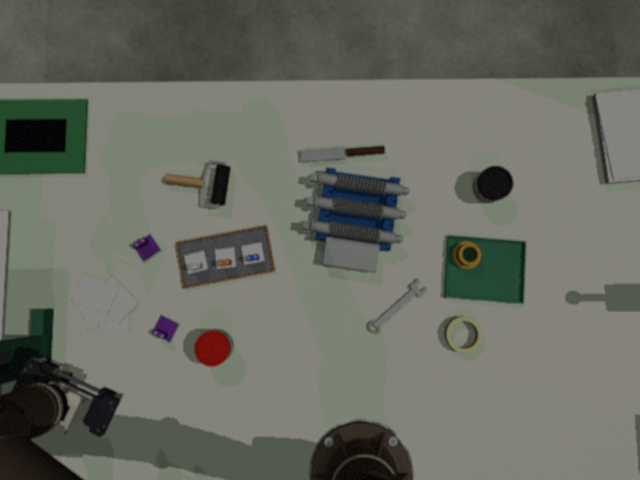

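View pics/side0.png

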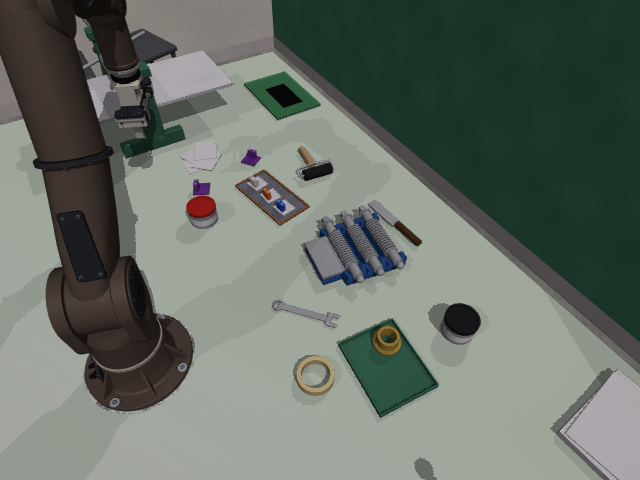

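The top view shows the gauge tray around (225,257), with grips white (194,263), orange (224,262) and blue (252,257). The rack is around (355,210), with the front screw about (352,233) and the ledge (350,254). The purple look-alikes are at (145,247) and (165,328), outside the tray, so I leave them alone. Next I measure, with one enlarged crop.

```bash
python3 - <<'E'
from h import *
for n in ['top','side']:
    d=dict(np.load(n+'0.npz')); P=cloud(d); hsv=cv2.cvtColor(d['pixels'],cv2.COLOR_RGB2HSV)
    H,S,V=[hsv[...,i].astype(int) for i in range(3)]
    X=P[...,:2]; Z=P[...,2]
    # ray coordinate at grip top plane 34+4=38mm
    boxes={'top':(180,235,270,275),'side':(240,165,305,222)}[n]
    m=np.zeros((480,640),bool); m[boxes[1]:boxes[3],boxes[0]:boxes[2]]=1
    print(n,'zmap grip region max', np.round(np.percentile(Z[m],[5,50,95,99]),4))
    for nm,c in dict(orange=(H>4)&(H<18)&(S>150)&(V>100),blue=(H>105)&(H<130)&(S>120)).items():
        q=(c&m).astype(np.uint8); k,l,st,ce=cv2.connectedComponentsWithStats(q)
        for i in range(1,k):
            if st[i,4]>8: print(nm,st[i],ce[i],np.round(ray(d,*ce[i],0.038),4), np.round(np.median(P[l==i],0),4))
    q=((Z>0.026)&(Z<.06)&m).astype(np.uint8);k,l,st,ce=cv2.connectedComponentsWithStats(q)
    for i in range(1,k):
        if st[i,4]>8: print('hi',st[i],ce[i],np.round(ray(d,*ce[i],0.038),4),np.round(np.mean(P[l==i],0),4),np.median(d['pixels'][l==i],0))
d=dict(np.load('top0.npz')); P=cloud(d)
a=dict(np.load('top0.npz'))
im=cv2.cvtColor(d['pixels'],cv2.COLOR_RGB2BGR)
c1=cv2.resize(im[220:295,170:285],(800,522),interpolation=cv2.INTER_CUBIC)
cv2.imwrite('pics/c1.png',cv2.convertScaleAbs(c1,alpha=1.5))
# ledge
Z=P[...,2]; m=np.zeros((480,640),bool); m[235:280,310:390]=1
q=(m&(abs(Z-.0335)<.004)&(cv2.cvtColor(d['pixels'],cv2.COLOR_RGB2HSV)[...,1]<60)).astype(np.uint8)
c,_=cv2.findContours(q,0,2); c=max(c,key=cv2.contourArea); r=cv2.minAreaRect(c); print('ledge',r)
b=cv2.boxPoints(r); w=np.array([ray(d,*p,.0335) for p in b]);print(np.round(w,4),w.mean(0))
print(np.round(np.median(P[q>0],0),4))
# tray
E
```

```text
top zmap grip region max [0.0003 0.0061 0.0359 0.0413]
orange [220 260   7   5  23] [223.2173913  262.39130435] [0.5198 0.3382 0.038 ] [0.5184 0.3378 0.0389]
blue [249 255   9   5  30] [252.7        257.13333333] [0.5321 0.2646 0.038 ] [0.5324 0.2661 0.0376]
hi [246 254  13   8  75] [251.8  257.52] [0.5312 0.2668 0.038 ] [0.5313 0.267  0.0369] [ 58.  73. 109.]
hi [218 260  13   6  70] [223.72857143 262.48571429] [0.5195 0.3369 0.038 ] [0.5195 0.3368 0.0386] [115.  76.  52.]
hi [188 263  13   8  76] [194.05263158 266.36842105] [0.5106 0.4109 0.038 ] [0.5106 0.411  0.0377] [116.5 116.  112.5]
side zmap grip region max [-0.0017  0.004   0.0248  0.0399]
orange [263 188   8  12  37] [267.27027027 193.35135135] [0.5164 0.3237 0.038 ] [0.5182 0.3252 0.036 ]
orange [283 209  20  13  23] [292.56521739 215.08695652] [0.5376 0.199  0.038 ] [0.5484 0.2233 0.0096]
blue [276 200   9  12  67] [280.25373134 205.56716418] [0.5252 0.2543 0.038 ] [0.5273 0.2621 0.0314]
hi [302 170   3   6  11] [303.36363636 171.72727273] [0.6679 0.3549 0.038 ] [0.6711 0.3604 0.0326] [19. 20. 20.]
hi [249 176   9   8  46] [253.34782609 179.47826087] [0.508  0.4056 0.038 ] [0.5089 0.4079 0.0359] [131.5 127.5 128.5]
hi [263 188   8   9  48] [266.375      191.85416667] [0.5172 0.3314 0.038 ] [0.5181 0.3335 0.0358] [128.   80.   24.5]
hi [276 200   9   9  54] [280.05555556 203.74074074] [0.5286 0.2617 0.038 ] [0.5295 0.2636 0.0359] [ 26.  61. 118.]
ledge ((350.86676025390625, 254.05502319335938), (54.144264221191406, 28.53081512451172), 8.530765533447266)
[[ 0.513   0.0915  0.0335]
 [ 0.584   0.0801  0.0335]
 [ 0.5622 -0.0544  0.0335]
 [ 0.4915 -0.0422  0.0335]] [0.53767561 0.01875502 0.0335    ]
[0.5358 0.0186 0.0337]
```

View pics/c1.png

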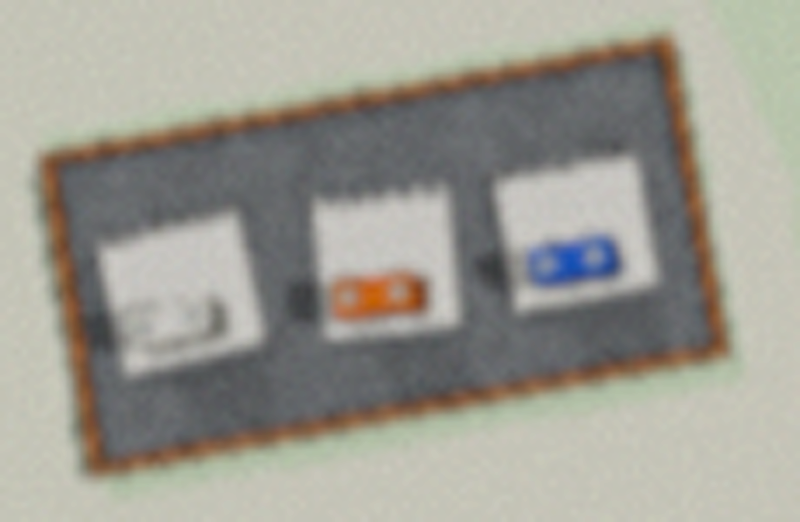

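Emit:
jog_arm(commands="-1 0.088 -0.078 0 0 0 0.0094;-1 0.088 -0.078 0 0 0 0.0094;-1 0.088 -0.078 0 0 0 0.0094;-1 0.088 -0.078 0 0 0 0.0094;-1 0.088 -0.078 0 0 0 0.0094")

```text
clock: 0.6
position: [0.3881, 0.4522, 0.2264]
ee_rot: [2.354, 2.08, -0.001]
force: [-0.2, 0.9, -0.3]
width: 0.999
```

Emit:
jog_arm(commands="-1 0.088 -0.078 0 0 0 0.0094;-1 0.088 -0.078 0 0 0 0.0094;-1 0.088 -0.078 0 0 0 0.0094;-1 0.088 -0.078 0 0 0 0.0094;0 0 0 0 0 0 0")

```text
clock: 1.1
position: [0.4975, 0.3543, 0.2263]
ee_rot: [2.1, 2.332, -0.002]
force: [0.6, -0.2, -0.8]
width: 0.953
```

```bash
python3 - <<'E'
from h import *
d=get('wrist'); save(d,'w1.png'); np.savez('w1.npz',**d); s=status.observe(); print(s['clock'],s['position'],s['ee_rot'],s['width'],s['force'])
print(-d['R'].T@d['t'],d['R'],d['camera_matrix'][0,0])
E
```

```text
1.15 [0.49507139 0.35693455 0.22623472] [ 2.10037031e+00  2.33464431e+00 -1.61998912e-03] 0.9141335176563117 [-0.96899273  0.65420119 -0.44240064]
[0.42126112 0.34666058 0.38352884] [[-0.10431467  0.99454021 -0.00286794]
 [ 0.95444202  0.10091865  0.28081286]
 [ 0.27956911  0.02655561 -0.95975826]] 346.43259958778447
```

View pics/w1.png

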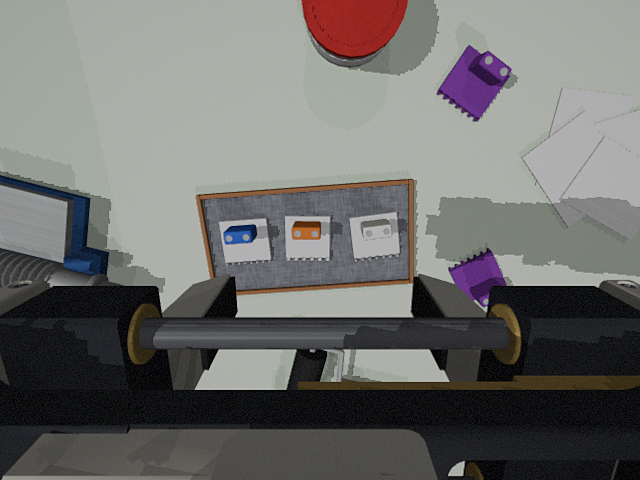

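The wrist view shows the three leaves in the tray: blue (240,235), orange (307,230) and white (375,230), teeth downwards at row 260. The purple look-alikes lie outside it. I go closer to count the teeth.

Emit:
jog_arm(commands="0.1 0.015 -0.017 -0.111 0 0 0;0.1 0.015 -0.017 -0.111 0 0 0;0.1 0.015 -0.017 -0.111 0 0 0;0.1 0 0 0 0 0 0;0.1 0 0 0 0 0 0")

```text
clock: 1.65
position: [0.5056, 0.3453, 0.127]
ee_rot: [-2.094, -2.341, 0.002]
force: [1.1, 0.5, 0.3]
width: 0.49
```

```bash
python3 - <<'E'
from h import *
d=get('wrist'); save(d,'w2.png',(80,60,560,300),1.65); np.savez('w2.npz',**d); s=status.observe(); print(s['clock'],s['position'],s['ee_rot'],s['width'],s['force'])
print(-d['R'].T@d['t'])
E
```

```text
1.7 [0.50628458 0.3460078  0.12820285] [-2.09389251e+00 -2.34148093e+00 -2.20971120e-03] 0.46888680737239524 [0.12929371 0.66361074 0.72287515]
[0.42992134 0.33675612 0.28450617]
```

View pics/w2.png

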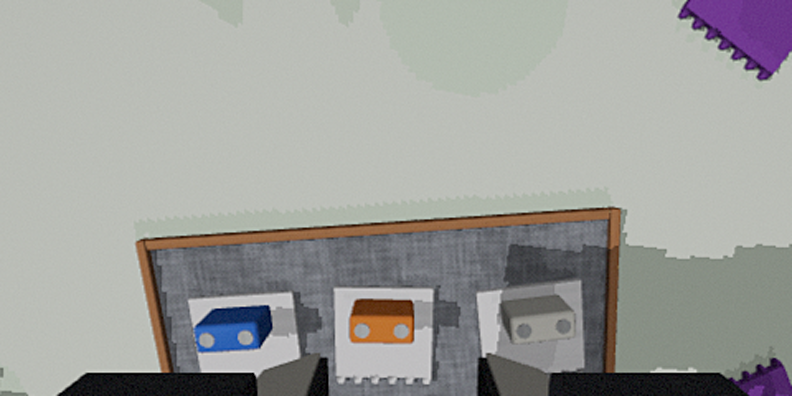

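Emit:
jog_arm(commands="0.1 -0.08 0 0 0 0 0;0.1 -0.08 0 0 0 0 0;0.1 0 0 0 0 0 0;0.1 0 0 0 0 0 0;0.1 0 0 0 0 0 0")

```text
clock: 2.2
position: [0.4596, 0.3453, 0.1282]
ee_rot: [2.095, 2.34, 0.004]
force: [-0.3, 0.2, -0.4]
width: 0.451
```

```bash
cat >> h.py <<'E'
def rect(d,z,o,yaw,nx,ny,s):
    """orthorectified patch on plane z: rows along +x' (0..nx), cols along -y'; o = corner (max y', min x'); s m/px"""
    ax=np.array([np.cos(yaw),np.sin(yaw)]); ay=np.array([-np.sin(yaw),np.cos(yaw)])
    i,j=np.mgrid[:nx,:ny]; X=o[0]+i*s*ax[0]-j*s*ay[0]; Y=o[1]+i*s*ax[1]-j*s*ay[1]
    p=np.stack([X,Y,np.full(X.shape,z)],-1)@np.array(d['R']).T+d['t']; q=p@d['camera_matrix'].T
    return cv2.remap(cv2.cvtColor(d['pixels'],cv2.COLOR_RGB2BGR),(q[...,0]/q[...,2]).astype(np.float32),(q[...,1]/q[...,2]).astype(np.float32),1)
E
python3 - <<'E'
from h import *
d=get('wrist'); np.savez('w3.npz',**d); s=status.observe(); print(s['clock'],s['position'],s['ee_rot'],s['width'],s['force'])
# rectified tray picture at plate top plane z=.009, 0.35 mm/px
im=rect(d,.009,(0.47,0.47),0.1,340,800,.0003)
cv2.imwrite('pics/w3.png',im)
E
```

```text
2.25 [0.45958772 0.34503928 0.12781092] [2.0954521  2.34000613 0.00319014] 0.4501760266501059 [-0.10205848 -0.66006582  0.8159789 ]
```

View pics/w3.png

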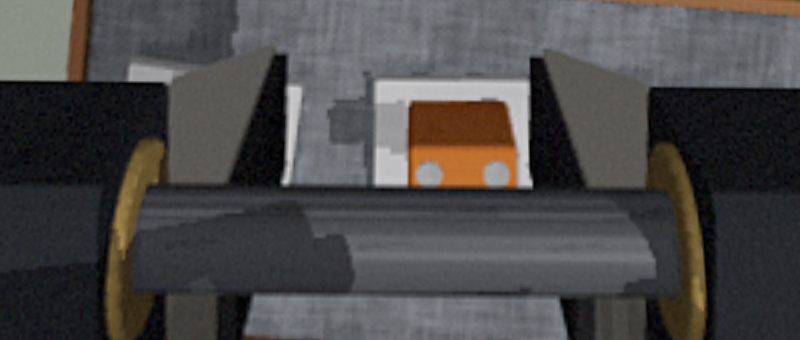

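The wrong way: I need to go forward (image down is +x).

Emit:
jog_arm(commands="0.1 0.12 0 0.02 0 0 0;0.1 0.12 0 0.02 0 0 0;0.1 0.12 0 0.02 0 0 0;0.1 0 0 0 0 0 0;0.1 0 0 0 0 0 0")

```text
clock: 2.75
position: [0.5676, 0.3439, 0.1446]
ee_rot: [2.097, 2.339, 0.0]
force: [-0.8, 1.6, -1.2]
width: 0.452
```

```bash

python3 - <<'E'
from h import *
d=get('wrist'); np.savez('w4.npz',**d); s=status.observe(); print(s['clock'],s['position'],s['ee_rot'],s['width'],s['force'])
im=rect(d,.009,(0.47,0.47),0.1,340,800,.0003)
cv2.imwrite('pics/w4.png',im)
E
```

```text
2.8 [0.56626396 0.34440746 0.14444477] [-2.09557053e+00 -2.33987828e+00  1.00286631e-03] 0.4463165060889704 [-0.71019038  0.07381799  0.3873188 ]
```

View pics/w4.png

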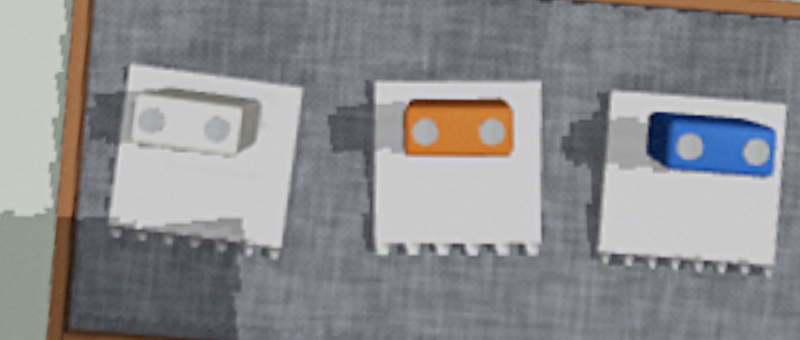

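Counting the teeth at 0.3 mm/px gives orange about 9 mm, blue about 7 mm and white about 7.9 mm (8). Now I look at the front screw.

Emit:
jog_arm(commands="0.1 0.035 -0.139 0.0125 0 0 -0.0054;0.1 0.035 -0.139 0.0125 0 0 -0.0054;0.1 0.035 -0.139 0.0125 0 0 -0.0054;0.1 0.035 -0.139 0.0125 0 0 -0.0054;0.1 0.035 -0.139 0.0125 0 0 -0.0054")

```text
clock: 3.3
position: [0.618, 0.1353, 0.1638]
ee_rot: [-2.285, -2.154, 0.0]
force: [0.5, -0.2, 0.8]
width: 0.453
```

Emit:
jog_arm(commands="0.1 0.035 -0.139 0.0125 0 0 -0.0054;0.1 0.035 -0.139 0.0125 0 0 -0.0054;0.1 0.035 -0.139 0.0125 0 0 -0.0054;0.1 0 0 0 0 0 0;0.1 0 0 0 0 0 0")

```text
clock: 3.8
position: [0.6498, 0.0103, 0.1748]
ee_rot: [-2.394, -2.034, 0.0]
force: [0.1, 1.7, -0.4]
width: 0.449
```

```bash

python3 - <<'E'
from h import *
d=get('wrist'); np.savez('w5.npz',**d); s=status.observe(); print(s['clock'],s['position'],s['ee_rot'],s['width'],s['force'])
im=rect(d,.036,(0.475,0.12),-0.16,500,700,.0003)
cv2.imwrite('pics/w5.png',im)
# leaf poses from w4
ax=np.array([np.cos(.1),np.sin(.1)]); ay=np.array([-np.sin(.1),np.cos(.1)])
for n,c,r in [('orange',458,122),('blue',695,138),('white',212,117)]: print(n,np.array([.47,.47])+r*.0003*ax-c*.0003*ay)
E
```

```text
3.85 [0.6496696  0.01221946 0.17468522] [-2.39060554e+00 -2.03624115e+00 -1.86868807e-04] 0.44876666002204796 [-1.83634849  0.62134675  0.09328944]
orange [0.52013426 0.33694033]
blue [0.53200844 0.26667473]
white [0.51127405 0.41022189]
```

View pics/w5.png

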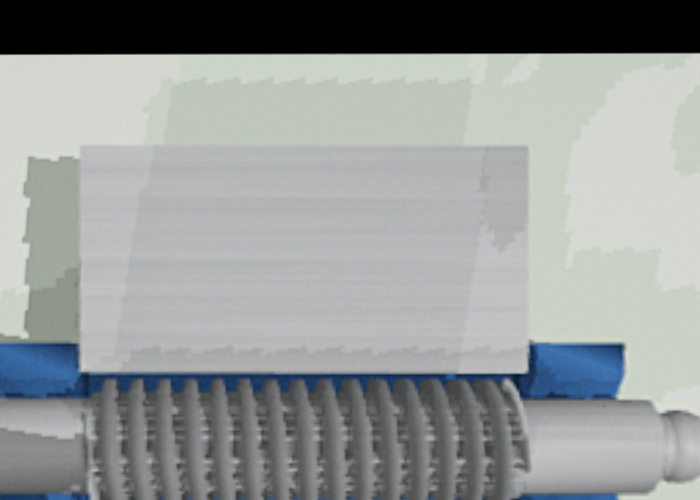

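Counts settle it: the front screw's crests are about 27 px (8.1 mm, so 8 mm) apart at the near side, and white is the 8 mm leaf. I fetch white first and measure the groove phase.

Emit:
jog_arm(commands="0.1 -0.0462 0.1329 -0.018 0 0 0.0062;0.1 -0.0462 0.1329 -0.018 0 0 0.0062;0.1 -0.0462 0.1329 -0.018 0 0 0.0062;0.1 -0.0462 0.1329 -0.018 0 0 0.0062;0.1 -0.0462 0.1329 -0.018 0 0 0.0062")

```text
clock: 4.35
position: [0.5788, 0.2143, 0.1476]
ee_rot: [-2.176, -2.264, -0.0]
force: [0.4, 0.8, -0.8]
width: 0.449
```

Emit:
jog_arm(commands="0.1 -0.0462 0.1329 -0.018 0 0 0.0062;0.1 -0.0462 0.1329 -0.018 0 0 0.0062;0.1 -0.0462 0.1329 -0.018 0 0 0.0062;0.1 -0.0462 0.1329 -0.018 0 0 0.0062;0.1 -0.0462 0.1329 -0.018 0 0 0.0062")

```text
clock: 4.85
position: [0.5087, 0.4132, 0.1207]
ee_rot: [-1.946, -2.465, 0.0]
force: [-0.3, 0.0, 0.0]
width: 0.449
```

Emit:
jog_arm(commands="0.1 0 0 0 0 0 0;0.1 0 0 0 0 0 0;0.1 0 0 0 0 0 0;0.1 0 0 0 0 0 0;0.1 0 0 0 0 0 0")

```text
clock: 5.35
position: [0.5124, 0.4087, 0.1211]
ee_rot: [1.955, 2.459, 0.0]
force: [-0.4, -0.6, -0.0]
width: 0.45
```

```bash

python3 - <<'E'
from h import *
s=status.observe(); print(s['clock'],s['position'],2*np.degrees(np.arctan2(s['ee_rot'][1],s['ee_rot'][0])),s['width'])
d=dict(np.load('w5.npz')); yaw=-.16; o=(.475,.12); S=.0001
ax=np.array([np.cos(yaw),np.sin(yaw)]); ay=np.array([-np.sin(yaw),np.cos(yaw)])
# ledge on z=.0335
g=cv2.cvtColor(rect(d,.0335,o,yaw,1500,2100,S),cv2.COLOR_BGR2GRAY).astype(float)
hs=cv2.cvtColor(rect(d,.0335,o,yaw,1500,2100,S),cv2.COLOR_BGR2HSV)[...,1].astype(float)
r=hs[500:1000].mean(0); c=g[:,400:1400].mean(1); h=hs[:,400:1400].mean(1)
print('cols sat',np.argsort(-abs(np.diff(cv2.GaussianBlur(r[None],(0,0),3)[0])))[:12])
print('rows',np.argsort(-abs(np.diff(cv2.GaussianBlur(h[None],(0,0),3)[0])))[:16])
im=rect(d,.036,o,yaw,1500,2100,S); hs=cv2.cvtColor(im,cv2.COLOR_BGR2HSV)[...,1].astype(float)
for row in (1120,1135,1150,1165):
    p=cv2.GaussianBlur(hs[row-5:row+6].mean(0)[None],(0,0),8)[0]; y=np.arange(2100)
    w=slice(400,1400); best=max(((abs(np.sum((p[w]-p[w].mean())*np.hanning(1000)*np.exp(-2j*np.pi*y[w]/T))),T) for T in range(60,101)))[1]
    a=np.angle(np.sum((p[w]-p[w].mean())*np.hanning(1000)*np.exp(-2j*np.pi*y[w]/best)))
    pk=(-a/(2*np.pi)*best)%best; k=pk+best*np.round((1000-pk)/best)
    print(row,'period',best*.1,'groove col near 1000:',k, [int(v) for v in p[860:1140:20]])
E
```

```text
5.35 [0.51239914 0.4086983  0.1210869 ] 103.02085965809434 0.44980381103202527
cols sat [ 229  230  228  231  227  232 1592 1591 1593 1590  226  233]
rows [1121 1120 1122 1119 1123 1118 1124 1117 1116 1125 1135 1134 1136 1115
 1133 1137]
1120 period 8.1 groove col near 1000: 979.5440104135598 [80, 80, 84, 83, 82, 86, 90, 88, 85, 93, 93, 92, 92, 88]
1135 period 8.0 groove col near 1000: 1011.89164070276 [183, 132, 122, 174, 178, 130, 112, 168, 179, 127, 114, 174, 169, 119]
1150 period 8.0 groove col near 1000: 1011.2674176063298 [151, 28, 13, 141, 144, 23, 13, 124, 129, 16, 9, 107, 113, 12]
1165 period 8.0 groove col near 1000: 1011.7906894424367 [130, 17, 9, 101, 119, 11, 5, 86, 105, 11, 3, 65, 77, 6]
```

Emit:
jog_arm(commands="0.1 -0.0035 0.005 -0.12 0 0 0;0.1 0 0 -0.12 0 0 0;0.1 0 0 -0.08 0 0 0;0.1 0 0 -0.03 0 0 0;0.1 0 0 0 0 0 0")

```text
clock: 5.85
position: [0.5106, 0.4102, 0.0149]
ee_rot: [-1.954, -2.46, 0.003]
force: [-0.1, -1.0, 0.4]
width: 0.452
```

```bash

python3 - <<'E'
from h import *
s=status.observe(); print(s['clock'],s['position'],s['force'],s['width'])
d=get('wrist'); save(d,'w6.png'); 
E
```

```text
5.85 [0.51055256 0.41021912 0.01494242] [-0.1135041  -1.04468944  0.3696389 ] 0.45150511669326265
```

View pics/w6.png

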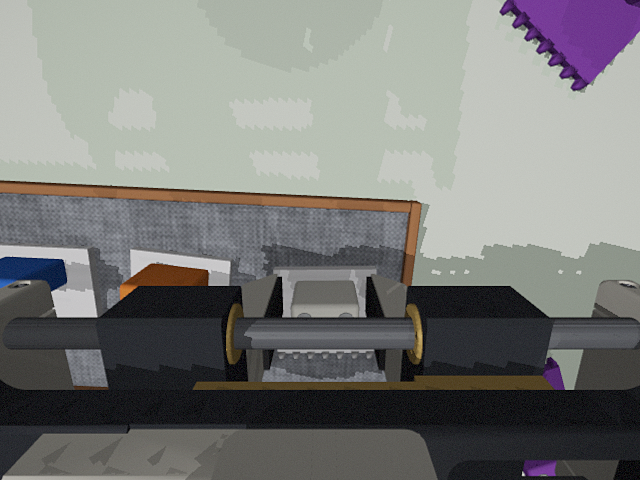

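The white grip (325,295) sits centred and square between the fingers. I close them and lift.

Emit:
jog_arm(commands="1 0 0 0 0 0 0;1 0 0 0 0 0 0;1 0 0 0 0 0 0;1 0 0 0 0 0 0;1 0 0 0 0 0 0", force=15)

```text
clock: 6.4
position: [0.5117, 0.4119, 0.0175]
ee_rot: [1.953, 2.46, 0.004]
force: [-0.1, -0.4, 6.7]
width: 0.324
```

Emit:
jog_arm(commands="1 0 0 0 0 0 0;1 0 0 0.02 0 0 0;1 0 0 0.08 0 0 0;1 0 0 0.12 0 0 0;1 0 0 0.12 0 0 0")

```text
clock: 6.9
position: [0.5103, 0.4108, 0.119]
ee_rot: [-1.953, -2.46, 0.002]
force: [-0.0, 0.1, -0.7]
width: 0.327
```

```bash

python3 - <<'E'
from h import *
s=status.observe(); print(s['clock'],s['position'],s['ee_rot'],2*np.degrees(np.arctan2(s['ee_rot'][1],s['ee_rot'][0])),s['force'],s['width'])
d=get('wrist'); np.savez('w7.npz',**d)
E
```

```text
6.9 [0.5103009  0.41084792 0.11903262] [-1.95301687e+00 -2.46036210e+00  1.64639942e-03] -256.88456196074804 [-0.0244109   0.05410548 -0.68499471] 0.32703967916297516
```

Emit:
jog_arm(commands="1 0.0062 -0.1313 0 0 0 -0.0062;1 0.0062 -0.1313 0 0 0 -0.0062;1 0.0062 -0.1313 0 0 0 -0.0062;1 0.0062 -0.1313 0 0 0 -0.0062;1 0.0062 -0.1313 0 0 0 -0.0062")

```text
clock: 7.45
position: [0.5199, 0.2128, 0.1183]
ee_rot: [2.185, 2.257, 0.001]
force: [0.3, -0.2, -0.0]
width: 0.328
```

Emit:
jog_arm(commands="1 0.0062 -0.1313 0 0 0 -0.0062;1 0.0062 -0.1313 0 0 0 -0.0062;1 0.0062 -0.1313 0 0 0 -0.0062;1 0.0062 -0.1313 0 0 0 -0.0062;1 0.0062 -0.1313 0 0 0 -0.0062")

```text
clock: 7.95
position: [0.5293, 0.0158, 0.1183]
ee_rot: [2.394, 2.034, 0.001]
force: [0.2, -0.7, -1.5]
width: 0.328
```

Emit:
jog_arm(commands="1 0 0 0 0 0 0;1 0 0 0 0 0 0;1 0 0 0 0 0 0;1 0 0 0 0 0 0;1 0 0 0 0 0 0")

```text
clock: 8.45
position: [0.5293, 0.0185, 0.1178]
ee_rot: [-2.39, -2.038, -0.0]
force: [-0.6, 0.4, -0.3]
width: 0.327
```

```bash

python3 - <<'E'
from h import *
for _ in range(3):
    d=get('wrist'); s=status.observe(); print(s['clock'],s['position'],(2*np.degrees(np.arctan2(s['ee_rot'][1],s['ee_rot'][0])))%180,s['force'],s['width'])
save(d,'w8.png',(120,100,520,400),2); np.savez('w8.npz',**d)
E
```

```text
8.5 [0.52933797 0.01828797 0.1178163 ] 80.88899630859572 [ 0.30102939  0.66154189 -0.57013213] 0.3277658876574759
8.55 [0.52935747 0.01809177 0.11782724] 80.87092050457574 [ 0.89647964  0.05269483 -0.02671335] 0.33016764322848774
8.6 [0.52936197 0.01787054 0.11780171] 80.85370020516427 [ 0.36327787  0.24490596 -0.33774427] 0.3261949309515122
```

View pics/w8.png

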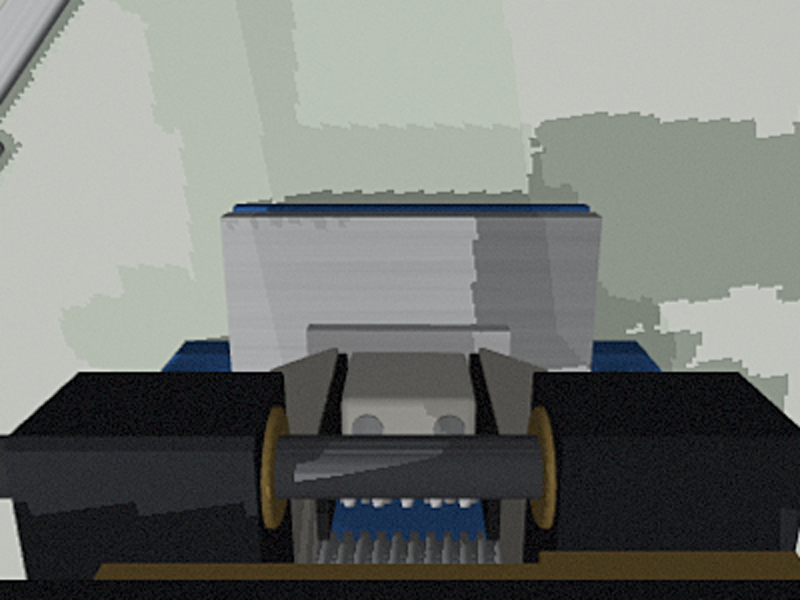

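The view shows the leaf held level and square over the ledge, teeth (crop 400,503) facing the thread. I lower it.

Emit:
jog_arm(commands="1 -0.0015 -0.0025 -0.08 0 0 0;1 0 0 -0.08 0 0 0;1 0 0 -0.05 0 0 0;1 0 0 -0.01 0 0 0;1 0 0 0 0 0 0")

```text
clock: 9.1
position: [0.5288, 0.0166, 0.0517]
ee_rot: [-2.392, -2.036, 0.001]
force: [0.2, -0.2, -1.0]
width: 0.324
```

Emit:
jog_arm(commands="1 0 0 -0.0033 0 0 0;1 0 0 -0.0033 0 0 0;1 0 0 0 0 0 0;1 0 0 0 0 0 0;1 0 0 0 0 0 0")

```text
clock: 9.6
position: [0.5291, 0.0165, 0.0501]
ee_rot: [2.393, 2.036, 0.001]
force: [0.1, 0.1, -0.1]
width: 0.325
```

Emit:
jog_arm(commands="1 0 0 -0.0033 0 0 0;1 0 0 -0.0033 0 0 0;1 0 0 0 0 0 0;1 0 0 0 0 0 0;1 0 0 0 0 0 0")

```text
clock: 10.1
position: [0.5289, 0.0165, 0.0479]
ee_rot: [-2.393, -2.036, 0.0]
force: [-0.1, -0.2, -0.4]
width: 0.324
```

Emit:
jog_arm(commands="1 0 0 -0.0033 0 0 0;1 0 0 0 0 0 0;1 0 0 0 0 0 0;1 0 0 0 0 0 0;1 0 0 0 0 0 0")

```text
clock: 10.6
position: [0.529, 0.0165, 0.0469]
ee_rot: [2.393, 2.036, 0.0]
force: [1.0, 0.7, -0.5]
width: 0.327
```

Emit:
jog_arm(commands="1 0 0 -0.0033 0 0 0;1 0 0 0 0 0 0;1 0 0 0 0 0 0;1 0 0 0 0 0 0;1 0 0 0 0 0 0")

```text
clock: 11.1
position: [0.5291, 0.0165, 0.0467]
ee_rot: [2.393, 2.036, 0.001]
force: [-3.1, 0.3, 11.0]
width: 0.327
```

Emit:
jog_arm(commands="1 0 0 0.0025 0 0 0;1 0.0016 -0.00026 0 0 0 0;1 0.0016 -0.00026 0 0 0 0;1 0.0016 -0.00026 0 0 0 0;1 0 0 0 0 0 0", force=8)

```text
clock: 11.6
position: [0.5296, 0.0164, 0.0467]
ee_rot: [-2.392, -2.035, 0.002]
force: [-3.3, 1.5, 8.2]
width: 0.325
```

Emit:
jog_arm(commands="1 0.0016 -0.00026 0 0 0 0;1 0.0016 -0.00026 0 0 0 0;1 0 0 0 0 0 0;1 0 0 0 0 0 0;1 0 0 0 0 0 0")

```text
clock: 12.1
position: [0.5307, 0.0163, 0.0467]
ee_rot: [-2.392, -2.036, 0.001]
force: [-3.6, 1.0, 7.7]
width: 0.328
```

Emit:
jog_arm(commands="1 0.0016 -0.00026 0 0 0 0;1 0.0016 -0.00026 0 0 0 0;1 0 0 0 0 0 0;1 0 0 0 0 0 0;1 0 0 0 0 0 0")

```text
clock: 12.6
position: [0.5317, 0.0161, 0.0467]
ee_rot: [-2.392, -2.036, 0.001]
force: [-3.6, 0.1, 6.9]
width: 0.325
```

Emit:
jog_arm(commands="1 0 0 0.0035 0 0 0;1 0.0016 -0.00026 0 0 0 0;1 0 0 0 0 0 0;1 0 0 0 0 0 0;1 0 0 0 0 0 0")

```text
clock: 13.1
position: [0.5328, 0.0159, 0.0476]
ee_rot: [-2.393, -2.036, 0.0]
force: [-0.3, 0.1, -1.2]
width: 0.326
```

Emit:
jog_arm(commands="1 0.0016 -0.00026 0 0 0 0;1 0 0 0 0 0 0;1 0 0 0 0 0 0;1 0 0 0 0 0 0;1 0 0 0 0 0 0")

```text
clock: 13.6
position: [0.5333, 0.0158, 0.0477]
ee_rot: [2.393, 2.036, 0.0]
force: [0.1, 0.7, -0.4]
width: 0.325
```

Emit:
jog_arm(commands="1 0.0016 -0.00026 0 0 0 0;1 0 0 0 0 0 0;1 0 0 0 0 0 0;1 0 0 0 0 0 0;1 0 0 0 0 0 0")

```text
clock: 14.1
position: [0.5337, 0.0157, 0.0477]
ee_rot: [-2.393, -2.036, 0.0]
force: [-0.0, 0.6, -0.8]
width: 0.329
```

Emit:
jog_arm(commands="1 0.0016 -0.00026 0 0 0 0;1 0 0 0 0 0 0;1 0 0 0 0 0 0;1 0 0 0 0 0 0;1 0 0 0 0 0 0")

```text
clock: 14.6
position: [0.5342, 0.0157, 0.0477]
ee_rot: [-2.393, -2.036, -0.0]
force: [0.5, 0.2, -1.6]
width: 0.327
```

Emit:
jog_arm(commands="1 0.0016 -0.00026 0 0 0 0;1 0 0 0 0 0 0;1 0 0 0 0 0 0;1 0 0 0 0 0 0;1 0 0 0 0 0 0")

```text
clock: 15.1
position: [0.5347, 0.0156, 0.0477]
ee_rot: [-2.393, -2.036, -0.0]
force: [0.5, 0.8, -1.2]
width: 0.326
```

Emit:
jog_arm(commands="1 0.0016 -0.00026 0 0 0 0;1 0 0 0 0 0 0;1 0 0 0 0 0 0;1 0 0 0 0 0 0;1 0 0 0 0 0 0")

```text
clock: 15.6
position: [0.5352, 0.0155, 0.0477]
ee_rot: [-2.393, -2.036, -0.0]
force: [0.6, -0.4, -1.5]
width: 0.329
```

Emit:
jog_arm(commands="1 0.0016 -0.00026 0 0 0 0;1 0 0 0 0 0 0;1 0 0 0 0 0 0;1 0 0 0 0 0 0;1 0 0 0 0 0 0")

```text
clock: 16.1
position: [0.5357, 0.0155, 0.0477]
ee_rot: [-2.392, -2.036, -0.0]
force: [-1.1, 1.3, -0.8]
width: 0.327
```

Emit:
jog_arm(commands="1 0.0016 -0.00026 0 0 0 0;1 0 0 0 0 0 0;1 0 0 0 0 0 0;1 0 0 0 0 0 0;1 0 0 0 0 0 0")

```text
clock: 16.6
position: [0.5361, 0.0155, 0.0477]
ee_rot: [-2.392, -2.036, 0.0]
force: [-0.3, 1.1, -0.7]
width: 0.325
```

Emit:
jog_arm(commands="1 0.0016 -0.00026 0 0 0 0;1 0 0 0 0 0 0;1 0 0 0 0 0 0;1 0 0 0 0 0 0;1 0 0 0 0 0 0")

```text
clock: 17.1
position: [0.5365, 0.0155, 0.0477]
ee_rot: [-2.392, -2.036, 0.0]
force: [-1.6, 3.1, -1.2]
width: 0.326
```

Emit:
jog_arm(commands="1 0.0002 0.0015 0 0 0 0;1 0 0 0 0 0 0;1 0.0016 -0.00026 0 0 0 0;1 0 0 0 0 0 0;1 0 0 0 0 0 0")

```text
clock: 17.6
position: [0.5373, 0.0156, 0.0477]
ee_rot: [2.393, 2.036, 0.0]
force: [-0.7, 1.8, -1.9]
width: 0.324
```

Emit:
jog_arm(commands="1 0.0016 -0.00026 0 0 0 0;1 0 0 0 0 0 0;1 0 0 0 0 0 0;1 0 0 0 0 0 0;1 0 0 0 0 0 0")

```text
clock: 18.1
position: [0.5375, 0.0156, 0.0477]
ee_rot: [-2.392, -2.036, 0.0]
force: [-3.7, 1.9, 0.1]
width: 0.329
```

Emit:
jog_arm(commands="1 0.0001 0.0011 0 0 0 0;1 0 0 0 0 0 0;1 0 0 0 0 0 0;1 0 0 0 0 0 0;1 0 0 0 0 0 0")

```text
clock: 18.6
position: [0.5375, 0.0157, 0.0476]
ee_rot: [-2.393, -2.036, 0.001]
force: [-3.4, 0.1, 0.6]
width: 0.329
```

Emit:
jog_arm(commands="1 0.001 -0.00016 0 0 0 0;1 0 0 0 0 0 0;1 0 0 0 0 0 0;1 0 0 0 0 0 0;1 0 0 0 0 0 0")

```text
clock: 19.1
position: [0.5376, 0.0157, 0.0476]
ee_rot: [-2.392, -2.036, 0.001]
force: [-6.3, -0.9, 0.5]
width: 0.329
```

```bash

python3 - <<'E'
from h import *
d=get('wrist'); np.savez('w9.npz',**d); s=status.observe(); print(s['position'],s['force'])
d=get('side'); np.savez('s9.npz',**d)
p=proj(d,[.575,.015,.036]); print(p)
x,y=int(p[0]),int(p[1]); save(d,'s9.png',(x-70,y-50,x+60,y+48),6)
E
```

```text
[0.53757037 0.01569175 0.04757283] [-5.2700363  -0.34551849  0.81292643]
[336.10960599 250.5417906 ]
```

View pics/s9.png

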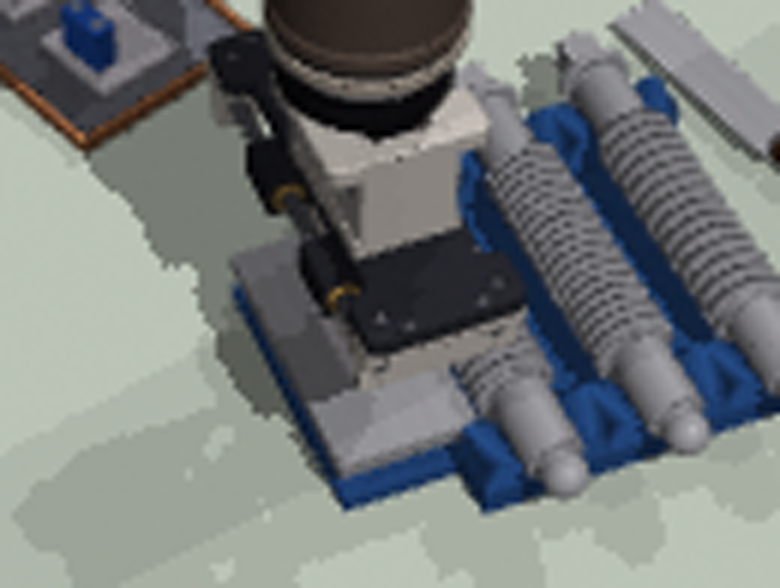

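The side view is blocked by the gripper. I check insertion numerically instead: the leaf's tail edge should be 22.5 mm from the ledge's near edge if home, 19.0 mm if not.

```bash

python3 - <<'E'
from h import *
d=dict(np.load('w9.npz')); yaw=-.16; o=(.475,.12)
a=rect(d,.0335,o,yaw,250,700,.0003); b=rect(d,.0395,o,yaw,250,700,.0003)
cv2.imwrite('pics/w9.png',np.vstack([a,b]))
E
```

```text
(no output)
```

View pics/w9.png

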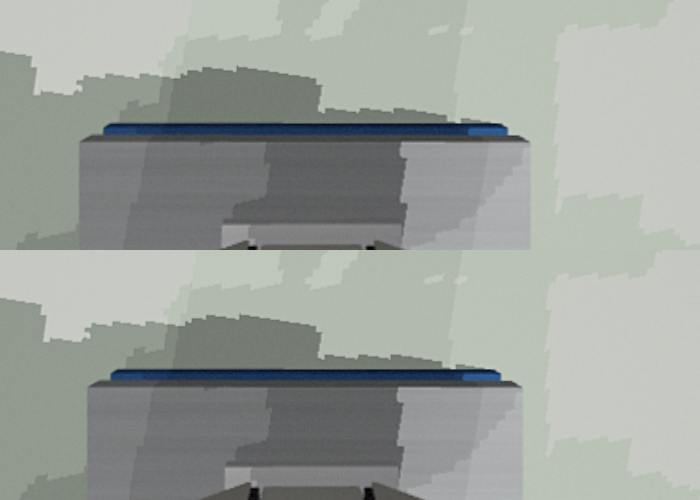

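The gap is about 23 mm (rows 218.5 against 141.5 at 0.3 mm/px), so the leaf is home. I set it down, ease the push and open the jaws. That was view 12 of 12, so the remaining checks are numeric.

Emit:
jog_arm(commands="1 0 0 -0.0025 0 0 0;1 -0.0008 0.00013 0 0 0 0;1 0 0 0 0 0 0;1 0 0 0 0 0 0;1 0 0 0 0 0 0")

```text
clock: 19.7
position: [0.5376, 0.0158, 0.0469]
ee_rot: [-2.393, -2.036, 0.0]
force: [-4.1, 0.4, 0.1]
width: 0.325
```

Emit:
jog_arm(commands="1 0 0 -0.0015 0 0 0;1 0 0 0 0 0 0;1 0 0 0 0 0 0;1 0 0 0 0 0 0;1 0 0 0 0 0 0")

```text
clock: 20.2
position: [0.5376, 0.0159, 0.0467]
ee_rot: [-2.393, -2.036, 0.0]
force: [-6.4, -0.9, 3.3]
width: 0.325
```

Emit:
jog_arm(commands="0.3 0 0 0 0 0 0;0.25 0 0 0 0 0 0;0.1 0 0 0 0 0 0;0.1 0 0 0 0 0 0;0.1 0 0 0 0 0 0")

```text
clock: 20.7
position: [0.538, 0.0159, 0.0466]
ee_rot: [2.392, 2.036, 0.001]
force: [1.1, -0.1, 0.1]
width: 0.45
```

Emit:
jog_arm(commands="0.1 0 0 0.01 0 0 0;0.1 0 0 0.05 0 0 0;0.1 0 0 0.1 0 0 0;0.1 0 0 0.14 0 0 0;0.1 0 0 0.14 0 0 0")

```text
clock: 21.2
position: [0.5372, 0.0158, 0.1798]
ee_rot: [-2.392, -2.035, 0.001]
force: [0.8, -0.2, -0.1]
width: 0.449
```

Emit:
jog_arm(commands="0.1 0.07 -0.011 0 0 0 0;0.1 0.07 -0.011 0 0 0 0;0.1 0.07 -0.011 0 0 0 0;0.1 0.07 -0.011 0 0 0 0;0.1 0 0 0 0 0 0")

```text
clock: 21.7
position: [0.6238, 0.0021, 0.1784]
ee_rot: [2.392, 2.034, 0.001]
force: [-0.8, 0.3, 0.1]
width: 0.45
```

```bash

python3 - <<'E'
from h import *
s=status.observe(); print(s['clock'],s['position'],s['force'],s['width'])
d=get('wrist'); np.savez('w10.npz',**d); yaw=-.16; o=(.475,.12); S=.0003
a=rect(d,.0385,o,yaw,450,700,S); save(d,'w10.png'); cv2.imwrite('pics/w10r.png',a)
# leaf plate: height map in rack frame relative to w5 ledge/axis estimate
P=cloud(d).reshape(-1,3); ax=np.array([np.cos(yaw),np.sin(yaw)]); ay=np.array([-np.sin(yaw),np.cos(yaw)])
q=P[:,:2]-np.array(o); x=q@ax*1e3-134.1; y=-q@ay*1e3; z=P[:,2]*1e3
for lo in range(-95,-14,5):
    m=(x>lo)&(x<lo+5); print(lo,[ (round(float(np.median(z[m&(y>c)&(y<c+4)])),1) if (m&(y>c)&(y<c+4)).sum()>3 else None) for c in (60,68,76,91,106,114,120)])
E
```

```text
21.7 [0.62381185 0.0020673  0.17844774] [-0.81893981  0.34411648  0.06378273] 0.4496520432176976
-95 [33.0, 32.8, 32.5, 33.0, 32.6, 33.0, 33.0]
-90 [32.8, 32.8, 32.8, 33.0, 32.9, 32.7, 32.9]
-85 [32.8, 32.8, 33.1, 33.1, 32.9, 33.2, 33.0]
-80 [33.0, 32.9, 32.9, 32.7, 32.9, 32.9, 32.7]
-75 [32.9, 32.8, 32.9, 32.6, 32.9, 32.7, 32.7]
-70 [33.1, 37.5, 37.6, 37.5, 37.8, 37.4, 32.9]
-65 [32.9, 38.1, 65.7, 66.7, 66.0, 38.0, 33.0]
-60 [32.9, 37.8, 65.5, 67.0, 66.3, 37.9, 32.8]
-55 [33.1, 37.9, 65.0, 67.0, 66.4, 37.6, 32.9]
-50 [32.7, 38.1, 37.9, 38.2, 37.9, 38.0, 32.8]
-45 [32.9, 37.8, 38.1, 335.7, 38.1, 37.8, 32.9]
-40 [32.8, 38.1, 38.1, 38.0, 37.7, 38.0, 33.2]
-35 [32.7, 38.3, 37.9, 37.9, 37.8, 37.9, 32.9]
-30 [33.2, 37.8, 38.1, 38.0, 37.8, 38.1, 33.1]
-25 [32.9, 37.8, 38.2, 38.1, 38.2, 38.2, 33.1]
-20 [8.5, 38.0, 38.4, 38.6, 38.8, 40.8, 43.8]
-15 [46.7, 45.8, 46.1, 48.0, 49.6, 49.2, 50.5]
```

```bash

python3 - <<'E'
from h import *
d=dict(np.load('w10.npz')); yaw=-.16; o=(.475,.12); S=.0001
def edges(z,c0,c1,r0,r1,sat=False):
    im=rect(d,z,o,yaw,1300,1400,S); g=(cv2.cvtColor(im,cv2.COLOR_BGR2HSV)[...,1] if sat else cv2.cvtColor(im,cv2.COLOR_BGR2GRAY)).astype(np.float32)
    p=cv2.GaussianBlur(g[:,c0:c1].mean(1)[:,None],(0,0),4)[:,0]; q=np.diff(p)[r0:r1]; k=np.argsort(-abs(q))
    out=[]
    for i in k:
        if all(abs(i+r0-e)>8 for e,_ in out): out.append((int(i+r0),round(float(q[i]),2)))
        if len(out)==4: break
    return out
for c in ((300,500),(700,900),(1250,1380)): print('near edge',edges(.0335,*c,430,520,True))
for c in ((300,450),(1250,1380)): print('far edge',edges(.0335,*c,1080,1180,True))
for c in ((690,730),(730,800),(800,880),(880,960),(960,1040),(1040,1120),(1120,1160)): print('tail',c,edges(.0385,*c,600,720))
E
```

```text
near edge [(430, -0.4), (495, -0.14), (480, 0.11), (440, -0.11)]
near edge [(430, -0.5), (506, 0.13), (439, -0.1), (494, -0.1)]
near edge [(430, -0.62), (488, 0.09), (468, 0.07), (479, -0.06)]
far edge [(1119, 15.95), (1134, -7.33), (1143, -3.86), (1110, 3.74)]
far edge [(1119, 18.18), (1139, -7.63), (1130, -5.04), (1148, -3.67)]
tail (690, 730) [(672, -4.59), (651, 3.09), (642, 1.32), (660, 0.9)]
tail (730, 800) [(652, 5.05), (678, -3.54), (669, -1.71), (638, -1.23)]
tail (800, 880) [(688, 5.43), (672, -5.23), (652, 4.48), (697, 1.88)]
tail (880, 960) [(678, -4.17), (690, 3.75), (653, 3.56), (699, 1.4)]
tail (960, 1040) [(652, 3.69), (678, -3.67), (690, 3.23), (699, 1.42)]
tail (1040, 1120) [(651, 3.3), (678, -1.91), (691, 1.42), (660, 1.29)]
tail (1120, 1160) [(652, 4.66), (661, 1.57), (638, -1.2), (670, -0.38)]
```

The tail is 46.75 mm before the ledge's far edge (46.5 if home, 50 if not). It is square (rows 651–653 across the width) and level (37.4–38.2 mm), with the robot clear. I hand in.

```bash
python3 -c "
from h import *
d=get('top');P=cloud(d)
for n,x,y in (('orange',.5201,.3369),('blue',.532,.2667)):
    m=(np.hypot(P[...,0]-x,P[...,1]-y)<.03)&(P[...,2]>.028)&(P[...,2]<.06); print(n,P[m].mean(0))
print(arm.sign_off())"
```

```text
orange [0.5194892  0.33733523 0.03760669]
blue [0.53123003 0.2669139  0.03745661]
the job is handed in; nothing more can be done
None
```

The white leaf is the one that fits. It lies released on the ledge, fully home in the front screw's thread, and I handed the job in at about 22 s of the allowed 72 s.

- **Choosing the leaf:** In the wrist-camera pictures the front screw measured 8.0 mm pitch. The leaves counted as white about 8 mm, orange about 9 mm and blue about 7 mm. So I tried white first, and orange and blue never left the gauge tray.
- **Feeling it in:** I felt it along the ledge in 0.5 mm steps, with one small sideways correction. It reached a firm stop at about 6 N. The highest force I read while placing it was 11 N, downward on the ledge.
- **Final checks:** The leaf's tail edge is 46.75 mm from the ledge's edge by the screw, against 46.5 mm if home and 50 mm if not. It is level and square to within about 0.01–0.02 rad. Orange and blue are still at their starting spots in the tray, within 1 mm.
- **Checks that failed or fell short:** The side camera's view of the fit was blocked by the gripper. My attempt to measure from the ledge's near edge after release found no usable edge, so the final distance rests on the edge by the screw. An earlier near-edge reading, taken while I still held the leaf, gave about 23 mm against 22.5 mm if home, which agrees. I did not check the bystander items again at the end.

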